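Take the blender's hub cap off, whichever way it unscrews

ROBOT

A 6-joint arm with a two-finger parallel gripper is mounted at the origin on the work surface. World frame = base frame: x ahead of the robot, y to its left, z up, the work surface at z = 0. Lengths are in m, angles in rad, forces in N, time in s.
With the tool pointing down it reaches from about 0.35 to 0.775 m from the base axis. Payload 7.3 kg.
Tool frame: the origin (TCP) lies midway between the tips of the shut fingers; the grasp point (between the pads) lies 19 mm behind it; z points along the fingers, y is the line along which they close (so a half turn about z gives the same grasp; the last joint's range is limited). The gripper opens to 92 mm and grips with 3 to 60 N. Pads are 19 mm wide; open, the fingers measure 130 mm over their backs; the gripper's body (75 mm by 190 mm) begins 47 mm behind the grasp point.
Start: joints at [-1.406, 0.342, 1.524, -0, 1.275, -0.146], TCP at [0.161, -0.5, 0.227] pointing down, gripper open.
Joint ranges: [-2.53, 2.53], [-0.77, 2.02], [0.04, 2.7], [-1, 4.14], [0.28, 2.66], [-3.11, 3.11]. Speed limits (rad/s): [2.57, 2.57, 3.14, 3.14, 3.14, 3.14].

INTERFACE

Orientations are given as [roll, pitch, yaw] about the fixed x, y, z axes, in that order (R = Rz(yaw) Ry(pitch) Rx(roll)).
In Python, from cell import robot, read_camera, camera_params, nets gives the robot as it stands. The module is installed in compiled form; this text tells all that it offers.
- The arm moves only by the tool step_arm, never from a script. Its argument "steps" is a list of rows, each an object of numbers: "x", "y", "z": the shift along the tool's x, y, z as a fraction of full scale; "rx", "ry", "rz": the turn, a rotation vector about the tool's x, y, z as a fraction of full scale; "claw": the opening, from -1 (shut) to 1 (fully open). In form: [{"x": .., "y": .., "z": .., "rx": .., "ry": .., "rz": .., "claw": ..}, ...]. A call has 1 to 12 rows; each row is the pose to reach, as a shift and turn from the pose commanded when the call began, along the tool's axes at that moment; what a row does not reach only later rows make up. Full scale, the value 1, is 750 mm for a shift and pi/4 rad for a turn. A row lasts 1/12 s, in which the tool goes at most 41.7 mm and 7.16 degrees, less where a joint would pass 70% of its speed; a pose out of reach is approached as far as the arm can. A call with a number of a shift or a turn outside -1 to 1 is refused whole. A call with a gripper value outside its range is refused whole. The fingers move at their own pace and stop on an object; "squeeze" is the grip in N (left out, the last holds). Time passes only in rows, so rows that repeat a pose let the fingers close. It gives the time, the measured TCP pose, the force, the opening and the grip force at its end, in the units of the state.
- robot.observe(): the state, without advancing time (a new reading comes with each control period).
- read_camera(name): name is "scene" or "top" or "wrist"; returns (picture, depth): 480x640x3 uint8, blue, green, red; 480x640 float32, m along the optical axis (not along the pixel's ray), 0 where there is no reading.
- camera_params(name): a dict with "fx", "fy", "cx", "cy" (pixels), "R" (3x3) and "t" (3): a world point X has camera coordinates R X + t; the wrist camera has in their place "hand_eye" (4x4, takes a point from camera to tool coordinates, whose origin is the TCP and whose axes are the flange's). Camera axes: x right, y down, z forward; pixel columns grow to the right and rows downward; lengths in m; the calibration is good to about 2 mm. A picture is of the moment at which its call begins: read the wrist's pose just before it. camera_params takes no time and is no camera call.
- robot.hand_in(): hands the job in; it is judged then, once.
Trained networks look in the newest picture that a camera, given by its name, has taken for a name from the list of things; names that differ only in an ending like _2 or _b are one class to them, and where a whole thing is asked for, a point or a joint stands for the part that bears it (a point fixed in the world has none). Each returns a list of dicts, best first, with "conf" (0 to 1); they miss things now and then, are a little off and sometimes report something else, mostly with a low value. They report only what shows in the picture. A call takes as long as a camera call. They do not tell look-alikes from the thing itself.
- nets.masks_of(camera, query): "region" (480x640 bool, what is visible of it) and "box" ([left, top, right, bottom] in pixels, round what is visible of it).
- nets.landmark_of(camera, query): "pixel" ([row, column] in pixels: a listed point, or the origin of a listed thing).
The state is a dict: "time": time; "qpos": joint angles; "qvel": joint speeds; "joint_efforts": joint torques, N m; "tool_pos": TCP position; "tool_rot": TCP orientation; "contact_force": force on the tool from outside, world axes, zero at the start; "torque": the same for the moment, N m; "opening": finger opening in m; "grip_force": force on a finger pad.
Only numpy, scipy, OpenCV 4.12 (cv2) and the standard library are available. Lean on these libraries where they do the work, as an engineer would, in place of code of your own. Each camera call takes 0.05 s, during which the arm holds its last target. There are 200 camera calls.

TASK

The round cap screwed over the drive hub on top of the blender's motor base has to come off, but nobody knows whether it has a normal or a reverse thread: try loosening it one way and, if it stays locked, the other way. Then lift it straight off and finish while still holding it in the gripper, level and still, about 10 cm above where it sat and over the base. Leave the glass jug and the canister where they stand.

Things in the scene. Friction and masses are not known exactly. Their poses are not given: they have to be found in the camera images.
- base: Blender motor base, squat steel cone fixed to the worktop, 188 mm across at the foot, 152 mm at its flat top, 115 mm high, black speed dial on its front (-x side). Origin at the centre of its underside, z up. The capped hub stands in the middle of its top; four pads 4 mm high stand 68 mm from the axis.
- cap: Round ribbed grey screw cap over the hub, 54 mm across, 36 mm high, about 90 g, hollow; its rim rests on the base's top, 115 mm above the worktop. Origin at the centre of its underside, z up, x along a raised bar on its top. Loosened the right way it turns freely without rising and lifts straight off once turned 31 to 52 degrees (aim for 45; hard stop at about 52). Any grasp yaw will do.
- cap_mark (a point): End of the raised bar on the cap's top edge, 27 mm from the axis along the cap's x, 36 mm above its underside: shows how far it has turned. Turned the wrong way the cap meets a hard stop within about 4 degrees and stays locked (pulled up it rises only 3 mm; forced, the fingers slip round it). Which way frees it changes from run to run and cannot be seen.
- jug: Bystander: the blender's glass jug with a black handle (handle towards its y), 190 mm high, 120 mm across the mouth, 155 mm with the handle. Stands loose on the worktop; origin at the centre of its underside.
- canister: Bystander: white ceramic storage jar with a steel lid, 90 mm across, 150 mm high. Stands loose; origin at the centre of its underside.
There are look-alikes about, which are no part of the job. Of the things that look like the cap, the smallest one is meant.

How it is judged:
On the way:
1. the cap is turned loose (its rim mark has gone 12 mm round) while it still sits on the hub (distance of cap_mark from where it was at the start of the episode above 0.012 m and z of cap in the frame of base below 0.127 m and horizontal distance between cap and base below 0.006 m), for 0.05 s.
At the end, for the whole second after the job is handed in: The cap is held in the fingers (over 3 N), its underside 60 to 160 mm above the top of the base, within 60 mm of the base's axis, level within 15 degrees, still (under 0.03 m/s) and not touching the base (z of cap in the frame of base between 0.175 and 0.275 m and horizontal distance between cap and base below 0.06 m and angle between cap's own z axis and vertical below 0.26 rad and contact force between the fingers and cap above 3 N and contact force between cap and base below 0.2 N and linear speed of cap below 0.03 m/s); the arm keeps its last pose, push and grip.
It fails at once if the jug is pushed more than 30 mm or tipped over (distance of jug from where it was at the start of the episode above 0.03 m or angle between jug's own z axis and vertical above 0.4 rad).
It fails at once if the canister is pushed more than 30 mm or tipped over (distance of canister from where it was at the start of the episode above 0.03 m or angle between canister's own z axis and vertical above 0.4 rad).
It also fails if it takes over 40 s, if anything falls off the work surface, if the arm or the gripper's body presses on something with over 40 N, if the wrist force passes 120 N, or if a joint passes its speed limit or range.

## Working session

There is one attempt and no reset: what is moved stays moved. The work goes in short steps, Python scripts to look and compute and a tool call to move; the robot and the scene stay as the last step left them, time stands still between calls to the robot, and variables do not carry over. Pictures are saved under pics/ and viewed, at most 10 in all, crops included, and the job is handed in when it is done.

Besides the shell and the picture viewer there is one more tool, called after "Request:" as name([rows], argument=value, ...), one row to a line, values as JSON. step_arm: Moves the arm, as the interface text tells. Its arguments: {"type":"object","properties":{"steps":{"type":"array","items":{"type":"object","properties":{"x":{"type":"number","minimum":-1,"maximum":1},"y":{"type":"number","minimum":-1,"maximum":1},"z":{"type":"number","minimum":-1,"maximum":1},"rx":{"type":"number","minimum":-1,"maximum":1},"ry":{"type":"number","minimum":-1,"maximum":1},"rz":{"type":"number","minimum":-1,"maximum":1},"claw":{"type":"number"}}}},"squeeze":{"type":"number"}},"required":["steps"]}

```bash
mkdir -p pics; cat > h.py <<'E'
import numpy as np, cv2
from cell import robot, read_camera, camera_params, nets
def world(cam, r, c, d):
    p=camera_params(cam); X=np.stack([(c-p["cx"])/p["fx"]*d,(r-p["cy"])/p["fy"]*d,d],-1)
    return (X-p["t"])@np.array(p["R"])
E
python3 - <<'E'
from h import *
np.set_printoptions(precision=3,suppress=True)
ims=[]
for cam in("scene","top"):
    im,d=read_camera(cam); ims.append(im)
    for q in("cap","base","jug","canister"):
        for m in nets.masks_of(cam,q)[:5]:
            r,c=np.nonzero(m["region"]); z=d[r,c]; k=z>0
            if k.sum()<5: continue
            W=world(cam,r[k],c[k],z[k]); 
            top=np.percentile(W[:,2],97); T=W[W[:,2]>top-.008]
            print(cam,q,round(m["conf"],2),np.round(m["box"]),"top",top.round(3),"xy",(T.min(0)+T.max(0))[:2]/2,"size",np.ptp(T,0)[:2],"zmin",W[:,2].min())
    for l in nets.landmark_of(cam,"cap_mark")[:4]: print(cam,"mark",l)
cv2.imwrite("pics/a.png",ims[0]);cv2.imwrite("pics/b.png",ims[1])
print(robot.observe())
E
```

```text
scene cap 0.92 [267. 179. 296. 209.] top 0.055 xy [ 0.345 -0.047] size [0.079 0.075] zmin -0.0033772902313308887
scene cap 0.88 [260. 212. 284. 238.] top 0.153 xy [ 0.56  -0.018] size [0.054 0.054] zmin 0.11698166596387227
scene cap 0.73 [222. 285. 259. 327.] top 0.055 xy [ 0.742 -0.064] size [0.079 0.077] zmin -0.0027626761612348522
scene base 0.58 [240. 212. 314. 288.] top 0.118 xy [ 0.568 -0.014] size [0.139 0.144] zmin -0.005710139789770947
scene jug 0.56 [354. 197. 417. 277.] top 0.189 xy [0.541 0.228] size [0.12  0.117] zmin -0.00549384507139079
scene canister 0.63 [160. 184. 199. 248.] top 0.152 xy [ 0.527 -0.279] size [0.079 0.078] zmin -0.0014047154912813311
scene mark {'pixel': [221.1, 269.6], 'conf': 0.98}
scene mark {'pixel': [287.6, 242.2], 'conf': 0.89}
top cap 0.96 [356. 141. 390. 182.] top 0.057 xy [ 0.741 -0.066] size [0.079 0.078] zmin -0.005712271970194711
top cap 0.91 [361. 319. 397. 356.] top 0.058 xy [ 0.343 -0.047] size [0.078 0.077] zmin -0.005406273307312257
top cap 0.65 [344. 213. 376. 246.] top 0.156 xy [ 0.558 -0.018] size [0.054 0.054] zmin 0.108925725653
[... 189 characters left out ...]
1 0.117] zmin -0.005546605941332163
top canister 0.56 [452. 214. 510. 267.] top 0.154 xy [ 0.526 -0.279] size [0.078 0.077] zmin 0.0036963452676650106
top mark {'pixel': [332.5, 361.5], 'conf': 0.61}
top mark {'pixel': [175.6, 373.5], 'conf': 0.59}
{'time': 0.6, 'qpos': array([-1.406,  0.342,  1.524, -0.   ,  1.275, -0.146]), 'qvel': array([-0.001, -0.   , -0.   ,  0.   , -0.001, -0.001]), 'joint_efforts': array([ -0.001, -43.093, -24.44 ,   0.072,   0.049,   0.   ]), 'tool_pos': array([ 0.161, -0.5  ,  0.227]), 'tool_rot': array([3.141, 0.   , 0.311]), 'contact_force': array([-0.984,  0.5  ,  1.031]), 'torque': array([0.036, 0.043, 0.01 ]), 'grip_force': 0.0, 'opening': 0.09160801277678612}
```

View pics/a.png

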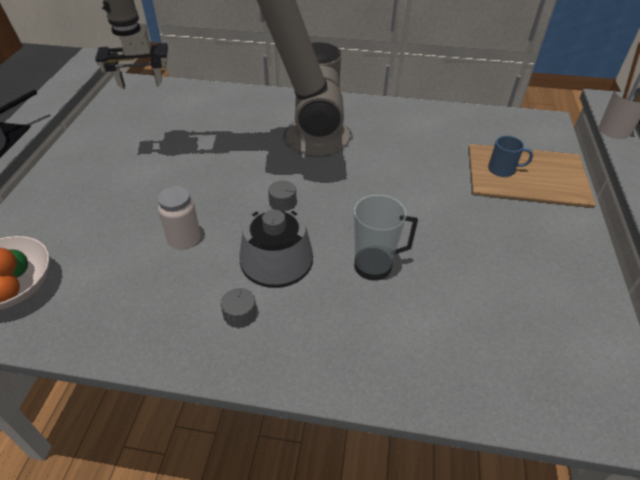

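View pics/b.png

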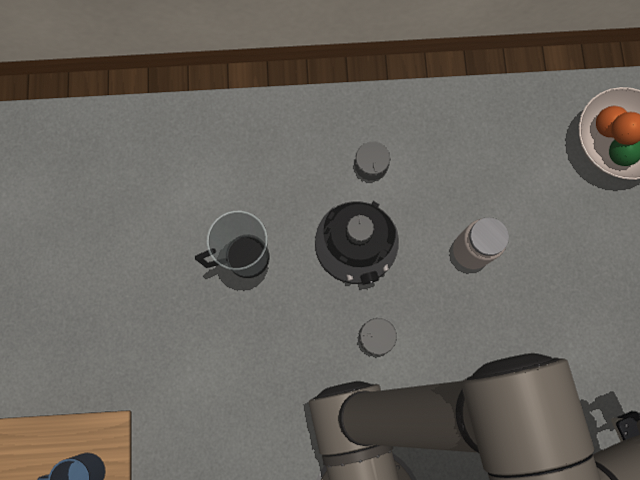

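The "cap" look-alikes are in the top picture at (col 373, row 161), (377, 337) and (360, 229). The first two stand on the worktop and measure about 78 mm across. The third sits on the motor base with its top at 0.153 m and measures 54 mm across. It is the smallest, so it is the one meant. I'll confirm it in an enlarged crop and keep both pictures' bystanders clear: jug at (237, 240), canister at (488, 237).

```bash
python3 -c "
import cv2
a=cv2.imread('pics/a.png')[170:335,190:320];b=cv2.imread('pics/b.png')[135:360,310:430]
f=lambda i:cv2.resize(i,(390,560),interpolation=cv2.INTER_CUBIC)
cv2.imwrite('pics/c.png',cv2.hconcat([f(a),f(b)]))"
```

```text
(no output)
```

View pics/c.png

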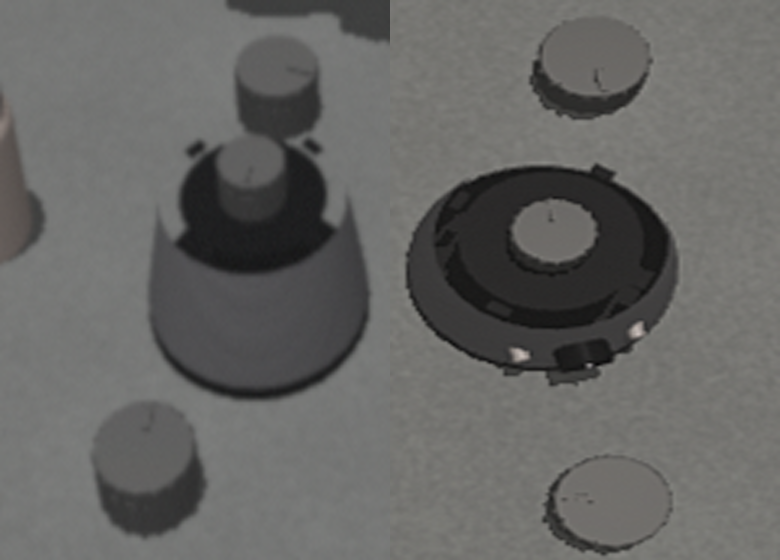

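Request:
step_arm([
  {"z": -0.05},
  {"z": -0.11},
  {"x": 0.7, "y": -0.45, "z": -0.11},
  {"x": 0.7, "y": -0.45, "z": -0.11},
  {"x": 0.7, "y": -0.45, "z": -0.11},
  {"x": 0.7, "y": -0.45, "z": -0.11},
  {"x": 0.7, "y": -0.45, "z": -0.11},
  {"x": 0.7, "y": -0.45, "z": -0.11},
  {"x": 0.7, "y": -0.45, "z": -0.11},
  {"x": 0.7, "y": -0.45, "z": -0.11},
  {"x": 0.7, "y": -0.45, "z": -0.11},
  {"x": 0.7, "y": -0.45, "z": -0.11},
])

```text
$.steps[0]: bad value
```

The crop confirms it: the small cap in the middle of the black base top is the target, and the two larger discs stand on the worktop. The move was refused, so I'll fill in every field.

Request:
step_arm([
  {"x": 0, "y": 0, "z": -0.05, "rx": 0, "ry": 0, "rz": 0, "claw": 1},
  {"x": 0, "y": 0, "z": -0.11, "rx": 0, "ry": 0, "rz": 0, "claw": 1},
  {"x": 0.7, "y": -0.45, "z": -0.11, "rx": 0, "ry": 0, "rz": 0, "claw": 1},
  {"x": 0.7, "y": -0.45, "z": -0.11, "rx": 0, "ry": 0, "rz": 0, "claw": 1},
  {"x": 0.7, "y": -0.45, "z": -0.11, "rx": 0, "ry": 0, "rz": 0, "claw": 1},
  {"x": 0.7, "y": -0.45, "z": -0.11, "rx": 0, "ry": 0, "rz": 0, "claw": 1},
  {"x": 0.7, "y": -0.45, "z": -0.11, "rx": 0, "ry": 0, "rz": 0, "claw": 1},
  {"x": 0.7, "y": -0.45, "z": -0.11, "rx": 0, "ry": 0, "rz": 0, "claw": 1},
  {"x": 0.7, "y": -0.45, "z": -0.11, "rx": 0, "ry": 0, "rz": 0, "claw": 1},
  {"x": 0.7, "y": -0.45, "z": -0.11, "rx": 0, "ry": 0, "rz": 0, "claw": 1},
  {"x": 0.7, "y": -0.45, "z": -0.11, "rx": 0, "ry": 0, "rz": 0, "claw": 1},
  {"x": 0.7, "y": -0.45, "z": -0.11, "rx": 0, "ry": 0, "rz": 0, "claw": 1},
])

```text
time: 1.6
tool_pos: [0.4263, -0.1763, 0.3084]
tool_rot: [3.141, -0.0, 0.311]
contact_force: [0.7, -0.7, 0.7]
opening: 0.0918
grip_force: 0.0
```

Request:
step_arm([
  {"x": 0.23, "y": -0.145, "z": 0, "rx": 0, "ry": 0, "rz": 0, "claw": 1},
  {"x": 0.23, "y": -0.145, "z": 0, "rx": 0, "ry": 0, "rz": 0, "claw": 1},
  {"x": 0.23, "y": -0.145, "z": 0, "rx": 0, "ry": 0, "rz": 0, "claw": 1},
  {"x": 0.23, "y": -0.145, "z": 0, "rx": 0, "ry": 0, "rz": 0, "claw": 1},
  {"x": 0.23, "y": -0.145, "z": 0, "rx": 0, "ry": 0, "rz": 0, "claw": 1},
  {"x": 0.23, "y": -0.145, "z": 0, "rx": 0, "ry": 0, "rz": 0, "claw": 1},
  {"x": 0.23, "y": -0.145, "z": 0, "rx": 0, "ry": 0, "rz": 0, "claw": 1},
  {"x": 0.23, "y": -0.145, "z": 0, "rx": 0, "ry": 0, "rz": 0, "claw": 1},
])

```text
time: 2.27
tool_pos: [0.5561, -0.022, 0.3078]
tool_rot: [3.141, 0.001, 0.311]
contact_force: [0.8, -0.7, -0.5]
opening: 0.0918
grip_force: 0.0
```

```bash
cat >> h.py <<'E'
from scipy.spatial.transform import Rotation as Ro
np.set_printoptions(precision=4,suppress=True)
def look(name, q=("cap","base")):
    s=robot.observe(); R=Ro.from_euler("xyz",s["tool_rot"]).as_matrix()
    im,d=read_camera("wrist"); p=camera_params("wrist"); H=np.array(p["hand_eye"])
    cv2.imwrite("pics/%s.png"%name,im)
    def tw(r,c,z):
        X=np.stack([(c-p["cx"])/p["fx"]*z,(r-p["cy"])/p["fy"]*z,z],-1)
        return (X@H[:3,:3].T+H[:3,3])@R.T+s["tool_pos"]
    print("tcp",s["tool_pos"],s["tool_rot"],s["qpos"])
    for n in q:
        for m in nets.masks_of("wrist",n)[:3]:
            r,c=np.nonzero(m["region"]&(d>0)); W=tw(r,c,d[r,c])
            top=np.percentile(W[:,2],95); T=W[abs(W[:,2]-np.median(W[W[:,2]>top-.01][:,2]))<.005]
            print(n,round(m["conf"],2),np.round(m["box"]),"top",top,"centre",(T.min(0)+T.max(0))[:2]/2,"size",np.ptp(T,0)[:2])
    for l in nets.landmark_of("wrist","cap_mark")[:3]:
        r,c=np.round(l["pixel"]).astype(int); z=np.median(d[r-2:r+3,c-2:c+3]); print("mark",l,tw(np.array(l["pixel"][0]),np.array(l["pixel"][1]),z))
E
python3 -c "
from h import *
look('w1')"
```

```text
tcp [ 0.5561 -0.022   0.3078] [3.1415 0.0009 0.3114] [-0.1769  0.3547  1.2827 -0.0005  1.5049  1.0826]
cap 0.74 [281. 183. 344. 245.] top 0.15370783357361603 centre [ 0.5593 -0.0188] size [0.0551 0.0541]
cap 0.63 [258. 312. 314. 375.] top 0.05415030129265119 centre [ 0.328  -0.0506] size [0.0437 0.071 ]
cap 0.57 [367.   1. 452.  91.] top 0.054961543631695385 centre [ 0.7419 -0.0662] size [0.0785 0.0795]
base 0.76 [239. 116. 389. 284.] top 0.11837576672576954 centre [ 0.566  -0.0118] size [0.1392 0.1389]
mark {'pixel': [86.3, 401.8], 'conf': 0.88} [ 0.7033 -0.0733  0.0424]
mark {'pixel': [186.3, 322.4], 'conf': 0.79} [ 0.5864 -0.0181  0.1467]
```

View pics/w1.png

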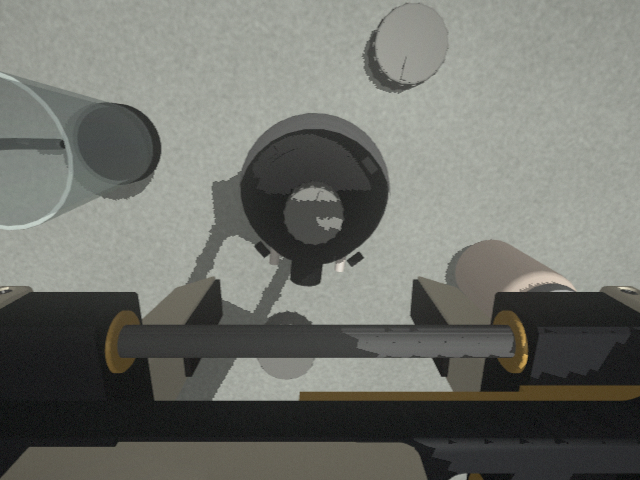

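The wrist view shows the capped base centred at (314, 214), the cap's top in the clear between the fingers. The jug is at the left edge and the canister at (510, 270), both outside the descent path.

Request:
step_arm([
  {"x": 0.005, "y": -0.0035, "z": 0.05, "rx": 0, "ry": 0, "rz": 0, "claw": 1},
  {"x": 0.005, "y": -0.0035, "z": 0.1, "rx": 0, "ry": 0, "rz": 0, "claw": 1},
  {"x": 0.005, "y": -0.0035, "z": 0.15, "rx": 0, "ry": 0, "rz": 0, "claw": 1},
  {"x": 0.005, "y": -0.0035, "z": 0.19, "rx": 0, "ry": 0, "rz": 0, "claw": 1},
  {"x": 0.005, "y": -0.0035, "z": 0.22, "rx": 0, "ry": 0, "rz": 0, "claw": 1},
  {"x": 0.005, "y": -0.0035, "z": 0.235, "rx": 0, "ry": 0, "rz": 0, "claw": 1},
  {"x": 0.005, "y": -0.0035, "z": 0.247, "rx": 0, "ry": 0, "rz": 0, "claw": 1},
  {"x": 0.005, "y": -0.0035, "z": 0.247, "rx": 0, "ry": 0, "rz": 0, "claw": 1},
  {"x": 0.005, "y": -0.0035, "z": 0.247, "rx": 0, "ry": 0, "rz": 0, "claw": 1},
])

```text
time: 3.22
tool_pos: [0.5593, -0.0188, 0.1234]
tool_rot: [3.141, -0.001, 0.31]
contact_force: [0.1, 0.1, -0.2]
opening: 0.0919
grip_force: 0.0
```

Request:
step_arm([
  {"x": 0, "y": 0, "z": 0.002, "rx": 0, "ry": 0, "rz": 0, "claw": -1},
  {"x": 0, "y": 0, "z": 0.002, "rx": 0, "ry": 0, "rz": 0, "claw": -1},
  {"x": 0, "y": 0, "z": 0.002, "rx": 0, "ry": 0, "rz": 0, "claw": -1},
  {"x": 0, "y": 0, "z": 0.002, "rx": 0, "ry": 0, "rz": 0, "claw": -1},
  {"x": 0, "y": 0, "z": 0.002, "rx": 0, "ry": 0, "rz": 0, "claw": -1},
  {"x": 0, "y": 0, "z": 0.002, "rx": 0, "ry": 0, "rz": 0, "claw": -1},
  {"x": 0, "y": 0, "z": 0.002, "rx": 0, "ry": 0, "rz": 0, "claw": -1},
  {"x": 0, "y": 0, "z": 0.002, "rx": 0, "ry": 0, "rz": 0, "claw": -1},
  {"x": 0, "y": 0, "z": 0.002, "rx": 0, "ry": 0, "rz": 0, "claw": -1},
  {"x": 0, "y": 0, "z": 0.002, "rx": 0, "ry": 0, "rz": 0, "claw": -1},
], squeeze=30)

```text
time: 4.05
tool_pos: [0.5592, -0.0182, 0.1215]
tool_rot: [3.141, -0.0, 0.311]
contact_force: [-1.0, 0.3, 2.1]
opening: 0.0533
grip_force: 30.0
```

```bash
python3 -c "
from h import *
s=robot.observe();print(s['torque'],s['contact_force'],s['tool_pos'],s['opening'],s['grip_force'])"
```

```text
[0.0282 0.0615 0.032 ] [-1.0351  0.2691  2.0982] [ 0.5592 -0.0182  0.1215] 0.053274955359367424 30.0001859664917
```

Gripped at 53 mm and 30 N. Next is a small 8° test turn anticlockwise from above (normal thread; rz negative because tool z points down).

Request:
step_arm([
  {"x": 0, "y": 0, "z": 0, "rx": 0, "ry": 0, "rz": -0.04, "claw": -1},
  {"x": 0, "y": 0, "z": 0, "rx": 0, "ry": 0, "rz": -0.08, "claw": -1},
  {"x": 0, "y": 0, "z": 0, "rx": 0, "ry": 0, "rz": -0.12, "claw": -1},
  {"x": 0, "y": 0, "z": 0, "rx": 0, "ry": 0, "rz": -0.15, "claw": -1},
  {"x": 0, "y": 0, "z": 0, "rx": 0, "ry": 0, "rz": -0.18, "claw": -1},
  {"x": 0, "y": 0, "z": 0, "rx": 0, "ry": 0, "rz": -0.18, "claw": -1},
])

```text
time: 4.55
tool_pos: [0.5593, -0.0182, 0.1215]
tool_rot: [3.141, -0.0, 0.453]
contact_force: [-0.8, -0.5, 2.9]
opening: 0.0529
grip_force: 30.0
```

```bash
python3 -c "
from h import *
s=robot.observe();print(s['torque'],s['contact_force'],s['tool_pos'],s['tool_rot'],s['opening'],s['grip_force'])"
```

```text
[ 0.0222 -0.04    0.1028] [-0.7962 -0.4622  2.8651] [ 0.5593 -0.0182  0.1215] [ 3.1412 -0.0003  0.4535] 0.05294210078920012 30.00004470348358
```

The torque stayed low at 0.10 N m after 8°, well past the 4° stop, so this way appears free. I'll carry on to about 24° and check the torque and the mark.

Request:
step_arm([
  {"x": 0, "y": 0, "z": 0, "rx": 0, "ry": 0, "rz": -0.06, "claw": -1},
  {"x": 0, "y": 0, "z": 0, "rx": 0, "ry": 0, "rz": -0.12, "claw": -1},
  {"x": 0, "y": 0, "z": 0, "rx": 0, "ry": 0, "rz": -0.18, "claw": -1},
  {"x": 0, "y": 0, "z": 0, "rx": 0, "ry": 0, "rz": -0.24, "claw": -1},
  {"x": 0, "y": 0, "z": 0, "rx": 0, "ry": 0, "rz": -0.3, "claw": -1},
  {"x": 0, "y": 0, "z": 0, "rx": 0, "ry": 0, "rz": -0.36, "claw": -1},
  {"x": 0, "y": 0, "z": 0, "rx": 0, "ry": 0, "rz": -0.36, "claw": -1},
])

```text
time: 5.13
tool_pos: [0.5593, -0.0183, 0.1215]
tool_rot: [3.141, -0.0, 0.736]
contact_force: [-0.6, -0.1, 2.6]
opening: 0.053
grip_force: 30.0
```

```bash
python3 -c "
from h import *
s=robot.observe();print(s['torque'],s['contact_force'],s['tool_pos'],s['tool_rot'],s['opening'],s['grip_force'])
look('w2',())
ims=[]
for c in('scene','top'):
    im,d=read_camera(c)
    for l in nets.landmark_of(c,'cap_mark')[:4]:print(c,l)
    ims.append(cv2.resize(im[195:255,240:320] if c=='scene' else im[195:255,325:405],(400,300),interpolation=3))
w=cv2.imread('pics/w2.png')
cv2.imwrite('pics/d.png',cv2.vconcat([cv2.hconcat(ims),cv2.resize(w[120:360,160:480],(800,300))[:, :]]))"
```

```text
[-0.0353 -0.0336  0.0892] [-0.6044 -0.0712  2.5794] [ 0.5593 -0.0183  0.1215] [ 3.1412 -0.0002  0.7363] 0.052970549569601774 29.999684393405914
tcp [ 0.5593 -0.0183  0.1215] [ 3.1412 -0.0002  0.7363] [-0.1695  0.5066  1.5743 -0.0002  1.0603  0.6651]
mark {'pixel': [268.9, 336.0], 'conf': 0.81} [ 0.5839 -0.0068  0.15  ]
mark {'pixel': [143.1, 536.7], 'conf': 0.66} [ 0.7039 -0.0729  0.0502]
scene {'pixel': [287.2, 240.2], 'conf': 0.93}
scene {'pixel': [225.3, 274.4], 'conf': 0.75}
```

View pics/d.png

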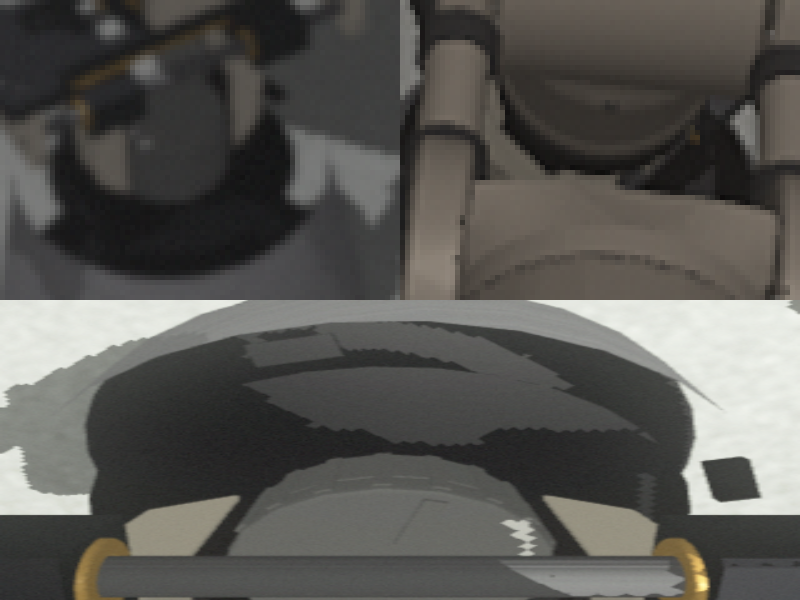

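The mark went from bearing about 1° to about 25° (wrist crop: bar at roughly (420, 520), gripped between the pads). The cap turned with the fingers, so it is a normal thread. I'll turn another 20° or so, to about 45° in total.

Request:
step_arm([
  {"x": 0, "y": 0, "z": 0, "rx": 0, "ry": 0, "rz": -0.06, "claw": -1},
  {"x": 0, "y": 0, "z": 0, "rx": 0, "ry": 0, "rz": -0.12, "claw": -1},
  {"x": 0, "y": 0, "z": 0, "rx": 0, "ry": 0, "rz": -0.18, "claw": -1},
  {"x": 0, "y": 0, "z": 0, "rx": 0, "ry": 0, "rz": -0.24, "claw": -1},
  {"x": 0, "y": 0, "z": 0, "rx": 0, "ry": 0, "rz": -0.3, "claw": -1},
  {"x": 0, "y": 0, "z": 0, "rx": 0, "ry": 0, "rz": -0.36, "claw": -1},
  {"x": 0, "y": 0, "z": 0, "rx": 0, "ry": 0, "rz": -0.42, "claw": -1},
  {"x": 0, "y": 0, "z": 0, "rx": 0, "ry": 0, "rz": -0.45, "claw": -1},
  {"x": 0, "y": 0, "z": 0, "rx": 0, "ry": 0, "rz": -0.45, "claw": -1},
])

```text
time: 6.18
tool_pos: [0.5592, -0.0182, 0.1215]
tool_rot: [3.141, -0.0, 1.088]
contact_force: [-0.4, -0.0, 4.7]
opening: 0.0533
grip_force: 30.0
```

```bash
python3 -c "
from h import *
s=robot.observe();print(s['torque'],s['contact_force'],s['opening'])
look('w3',())"
```

```text
[-0.0171 -0.024   0.0773] [-0.4011 -0.0316  4.6814] 0.05327014189070614
tcp [ 0.5592 -0.0182  0.1215] [ 3.1413 -0.      1.0885] [-0.1695  0.5066  1.5743 -0.0001  1.0603  0.3129]
mark {'pixel': [271.5, 337.3], 'conf': 0.86} [0.5786 0.0001 0.151 ]
mark {'pixel': [363.4, 61.4], 'conf': 0.73} [ 0.3515 -0.0086  0.0521]
```

The mark is now at bearing about 43° and the tool has turned 44.6°. Lifting straight up about 100 mm, gently at first.

Request:
step_arm([
  {"x": 0, "y": 0, "z": -0.005, "rx": 0, "ry": 0, "rz": 0, "claw": -1},
  {"x": 0, "y": 0, "z": -0.01, "rx": 0, "ry": 0, "rz": 0, "claw": -1},
  {"x": 0, "y": 0, "z": -0.02, "rx": 0, "ry": 0, "rz": 0, "claw": -1},
  {"x": 0, "y": 0, "z": -0.03, "rx": 0, "ry": 0, "rz": 0, "claw": -1},
])

```text
time: 6.62
tool_pos: [0.5588, -0.0182, 0.144]
tool_rot: [-3.14, 0.0, 1.088]
contact_force: [0.2, -0.6, -0.3]
opening: 0.0532
grip_force: 30.0
```

Up 22 mm with no resistance. I'll continue to about 105 mm and settle.

Request:
step_arm([
  {"x": 0, "y": 0, "z": -0.02, "rx": 0, "ry": 0, "rz": 0, "claw": -1},
  {"x": 0, "y": 0, "z": -0.045, "rx": 0, "ry": 0, "rz": 0, "claw": -1},
  {"x": 0, "y": 0, "z": -0.07, "rx": 0, "ry": 0, "rz": 0, "claw": -1},
  {"x": 0, "y": 0, "z": -0.09, "rx": 0, "ry": 0, "rz": 0, "claw": -1},
  {"x": 0, "y": 0, "z": -0.105, "rx": 0, "ry": 0, "rz": 0, "claw": -1},
  {"x": 0, "y": 0, "z": -0.11, "rx": 0, "ry": 0, "rz": 0, "claw": -1},
  {"x": 0, "y": 0, "z": -0.11, "rx": 0, "ry": 0, "rz": 0, "claw": -1},
  {"x": 0, "y": 0, "z": -0.11, "rx": 0, "ry": 0, "rz": 0, "claw": -1},
  {"x": 0, "y": 0, "z": -0.11, "rx": 0, "ry": 0, "rz": 0, "claw": -1},
  {"x": 0, "y": 0, "z": -0.11, "rx": 0, "ry": 0, "rz": 0, "claw": -1},
])

```text
time: 7.45
tool_pos: [0.5587, -0.0181, 0.2254]
tool_rot: [-3.14, 0.001, 1.088]
contact_force: [0.3, -1.1, -0.9]
opening: 0.0532
grip_force: 30.0
```

```bash
python3 -c "
from h import *
look('w4',('cap',))
im,_=read_camera('scene')
cv2.imwrite('pics/e.png',cv2.resize(im[130:300,140:430],(800,470)))"
```

```text
tcp [ 0.5587 -0.0181  0.2254] [-3.1399  0.0006  1.0883] [-0.1695  0.4065  1.4294 -0.0001  1.3074  0.313 ]
cap 0.92 [250. 245. 382. 386.] top 0.25742048363776093 centre [ 0.559  -0.0186] size [0.0551 0.0552]
cap 0.76 [457. 125. 562. 213.] top 0.05468888432400656 centre [ 0.7417 -0.0648] size [0.0788 0.0773]
cap 0.57 [136. 280. 188. 288.] top 0.030965868914557895 centre [ 0.3632 -0.0171] size [0.0258 0.0188]
mark {'pixel': [271.7, 334.0], 'conf': 0.78} [0.5769 0.0007 0.2549]
mark {'pixel': [300.5, 133.0], 'conf': 0.68} [0.5349 0.0354 0.3022]
mark {'pixel': [193.9, 480.4], 'conf': 0.58} [ 0.7049 -0.0711  0.0511]
```

View pics/e.png

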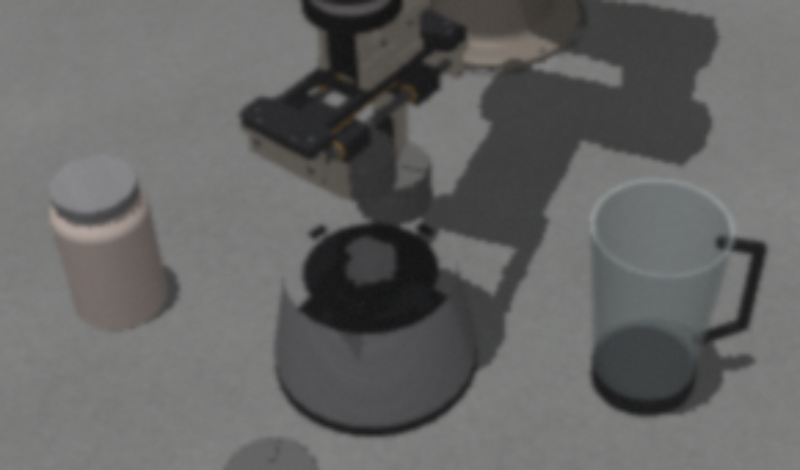

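The cap hangs level in the fingers at (393, 180), about 104 mm above its seat. The bare hub shows at (370, 260), and the jug and canister stand untouched. Handing in.

```bash
python3 -c "
from h import *
print(robot.hand_in())"
```

```text
the job is handed in; nothing more can be done
None
```

The cap came loose anticlockwise (a normal thread), turned about 45° and lifted straight off; I handed the job in with it held level at 30 N about 104 mm above its seat, the jug and canister untouched (no verdict was returned).

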